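# Load a bead-mill carrier with a ball dispenser

### The arm

A 6-joint arm with a two-finger parallel gripper is mounted at the origin on a cart in front of the work surface, level with it; the furniture and walls round the work are solid. World frame = base frame: x ahead of the robot, y to its left, z up, the work surface at z = 0. Lengths are in m, angles in degrees, forces in N, time in s.
With the tool pointing down it reaches from about 0.3 to 0.75 m from the base axis. Payload 8.5 kg.
Tool frame: the origin (TCP) lies midway between the tips of the shut fingers; the grasp point (between the pads) lies 19 mm behind it (env.grasp_offset is the distance from the TCP to the grasp point, in m); z points along the fingers, y is the line along which they close (so a half turn about z gives the same grasp; the last joint's range is limited). The gripper opens to 85 mm and grips with 20 to 120 N. Pads are 22 mm wide; open, the fingers measure 114 mm over their backs; the gripper's body (76 mm by 85 mm) begins 54 mm behind the grasp point. The pads swing forward as they close: fully open they stand 13 mm farther back than shut.
Start: joints at [-88.998, 21.807, 74.336, -0, 83.858, -12.336], TCP at [0.127, -0.535, 0.231] pointing down, gripper open.
Joint ranges: [-178.18, 178.18], [-50.72, 133.34], [12.68, 142.11], [-81.47, 261.47], [9.98, 163.14], [-165.26, 165.26]. Speed limits (degrees/s): [136.94, 136.94, 180, 180, 180, 180].

### API

Orientations are given as a 3x3 rotation matrix whose columns are the frame's x, y, z axes.
In Python, from rig import env gives the robot as it stands.
- The arm moves only by the tool servo_tool, never from a script. Its argument "deltas" is text: rows parted by semicolons, each of 7 numbers parted by spaces: the opening, from 0 (shut) to 1 (fully open), then the shift along the tool's x, y, z in mm, then the turn, a rotation vector about the tool's x, y, z in rad. A call has 1 to 8 rows; each row shifts and turns the commanded pose from where the row before left it, along the tool's axes as they then stand; what a row does not reach is not made up. A row lasts 1/12 s, in which the tool goes at most 41.7 mm and 7.16 degrees, less where a joint would pass 70% of its speed; a pose out of reach is approached as far as the arm can. A call is refused whole if a number of a shift passes 41.7 or a number of a turn 0.125, either way. A call with a gripper value outside its range is refused whole. The fingers move at their own pace and stop on an object; "newtons" is the grip in N (left out, the last holds). Time passes only in rows, so rows that do not move let the fingers close. It gives the time, the measured TCP pose, the force, the opening and the grip force at its end, in the units of the state.
- env.observe(): the state, without advancing time (a new reading comes with each control period).
- env.get_image(name): name is "scene" or "top"; returns a dict with "img" (480x640x3 uint8, red, green, blue), "depth" (480x640 float32, m along the optical axis (not along the pixel's ray), 0 where there is no reading), "camera_matrix" (3x3 intrinsics, pixels), "world_to_cam" (4x4, takes a point from world to camera coordinates). Camera axes: x right, y down, z forward; pixel columns grow to the right and rows downward; lengths in m; the calibration is good to about 2 mm. A picture is of the moment at which its call begins.
- env.close_job(): hands the job in; it is judged then, once.
Trained networks look in a picture, given as the dict that the camera call returned (one of the last four; its "shot" number tells which), for a name from the list of things; names that differ only in an ending like _2 or _b are one class to them, and where a whole thing is asked for, a point or a joint stands for the part that bears it (a point fixed in the world has none). Each returns a list of dicts, best first, with "conf" (0 to 1); they miss things now and then, are a little off and sometimes report something else, mostly with a low value. They report only what shows in the picture. A call takes as long as a camera call. They do not tell look-alikes from the thing itself.
- env.spot_in(name, picture): "bbox" ([centre column, centre row, width, height] in pixels, round what is visible of it).
- env.spot_point(name, picture): "uv" ([column, row] in pixels: a listed point, or the origin of a listed thing).
The state is a dict: "time_s": time; "q": joint angles; "qvel": joint speeds; "joint_efforts": joint torques, N m; "position": TCP position; "tool_rot": TCP orientation; "ft_force": force on the tool from outside, world axes, zero at the start; "wrist_torque": the same for the moment, N m; "grip_width": finger opening in m; "gripper_force": force on a finger pad.
Only numpy, scipy, OpenCV 4.12 (cv2) and the standard library are available. Lean on these libraries where they do the work, as an engineer would, in place of code of your own. Each camera call takes 0.05 s, during which the arm holds its last target. There are 200 camera calls.

### The job

Three of the six white cups in the bead-mill carrier already hold a grinding ball; use the spring-loaded ball dispenser to put exactly one ball into each cup that is still empty. Stand the dispenser's foot on a cup's rim and press it down until it bottoms, not harder than a hand would, then lift it clear: each full press lets one ball go. Do not touch the clean balls with the fingers, leave the things standing about undisturbed, and finish with the dispenser standing upright in its dock, the spare ball still inside it.

Things in the scene. Friction and masses are not known exactly. Their poses are not given: they have to be found in the camera images.
- carrier: Aluminium carrier block, 98 x 142 x 26 mm high, fixed to the bench, with six cups in 2 rows (along its x) by 3 (along its y) at a pitch of 42 mm. Origin: centre of its underside; z up.
- cup_0: White cup standing in the carrier: outside diameter 32 mm, bore 26 mm, 30 mm deep. The cups are of several lengths with thick bottoms: a rim stands somewhere between 34 and 48 mm above the bench, to be found by touch or sight. Origin: centre of its underside, on the bench. Fixed. Empty at first or holding one ball.
- cup_1: White cup standing in the carrier: outside diameter 32 mm, bore 26 mm, 30 mm deep. The cups are of several lengths with thick bottoms: a rim stands somewhere between 34 and 48 mm above the bench, to be found by touch or sight. Origin: centre of its underside, on the bench. Fixed. Empty at first or holding one ball.
- cup_2: White cup standing in the carrier: outside diameter 32 mm, bore 26 mm, 30 mm deep. The cups are of several lengths with thick bottoms: a rim stands somewhere between 34 and 48 mm above the bench, to be found by touch or sight. Origin: centre of its underside, on the bench. Fixed. Empty at first or holding one ball.
- cup_3: White cup standing in the carrier: outside diameter 32 mm, bore 26 mm, 30 mm deep. The cups are of several lengths with thick bottoms: a rim stands somewhere between 34 and 48 mm above the bench, to be found by touch or sight. Origin: centre of its underside, on the bench. Fixed. Empty at first or holding one ball.
- cup_4: White cup standing in the carrier: outside diameter 32 mm, bore 26 mm, 30 mm deep. The cups are of several lengths with thick bottoms: a rim stands somewhere between 34 and 48 mm above the bench, to be found by touch or sight. Origin: centre of its underside, on the bench. Fixed. Empty at first or holding one ball.
- cup_5: White cup standing in the carrier: outside diameter 32 mm, bore 26 mm, 30 mm deep. The cups are of several lengths with thick bottoms: a rim stands somewhere between 34 and 48 mm above the bench, to be found by touch or sight. Origin: centre of its underside, on the bench. Fixed. Empty at first or holding one ball.
- dock: Round dark steel foot 92 mm wide and 8 mm high, fixed, with an upright aluminium ring on it (about 48 mm outside, 41 mm inside, ring top 22 mm above the bench) in which the dispenser's foot stands. Origin: centre of its underside; the dispenser's foot rests 8 mm above it.
- dispenser: Hand-held ball dispenser, 0.3 kg, 120 mm tall, standing in the dock. Origin: centre of the underside of its round foot (released); z up. Foot: rubber ring 35 mm outside, 24 mm inside, on a spring: it gives 12 mm (5 N at first, 10 N at the end), then only the rubber gives. A press beyond 10 mm drops one ball through the foot; letting it out again takes the next.
- disp_grip (a point): Middle of the dispenser's handle, 92 mm above its origin and 4 mm in front (+x): a black upright block, 24 mm in x, 26 mm wide in y, 58 to 120 mm above the origin, gripped across the dispenser's y. Axes as the dispenser's. Below it the aluminium housing, x = -53 to +17 mm, 32 mm wide, 36 to 58 mm above the origin.
- disp_mag (a point): Foot of the dispenser's clear magazine tube, 58 mm above its origin and 20 mm behind (-x): 20 mm diameter, with a black cap 22 mm wide, 118 mm above the origin at the top. The tube holds the balls; the lowest waits in the shuttle below it.
- ball_0: Steel grinding ball, 14 mm diameter, 11 g. Origin: its centre. At first in the dispenser: four balls one above the other, the lowest 47 mm above the dispenser's origin, at x = -20 mm.
- ball_1: Steel grinding ball, 14 mm diameter, 11 g. Origin: its centre. At first in the dispenser: four balls one above the other, the lowest 47 mm above the dispenser's origin, at x = -20 mm.
- ball_2: Steel grinding ball, 14 mm diameter, 11 g. Origin: its centre. At first in the dispenser: four balls one above the other, the lowest 47 mm above the dispenser's origin, at x = -20 mm.
- ball_3: Steel grinding ball, 14 mm diameter, 11 g. Origin: its centre. At first in the dispenser: four balls one above the other, the lowest 47 mm above the dispenser's origin, at x = -20 mm.
- ball_4: Steel grinding ball, 14 mm diameter, 11 g. Origin: its centre. At first in a cup.
- ball_5: Steel grinding ball, 14 mm diameter, 11 g. Origin: its centre. At first in a cup.
- ball_6: Steel grinding ball, 14 mm diameter, 11 g. Origin: its centre. At first in a cup.
- dropper_0: Brown dropper bottle, 32 x 31 x 90 mm, loose bystander. Origin: centre of its underside.
- dish_0: Petri dish, 94 mm wide, 19 mm high, loose bystander. Origin: centre of its underside.
- matchbox: Matchbox, 36 x 51 x 15 mm, loose bystander. Origin: centre of its underside.
Not all that is in view belongs to the job. Leave any purple look-alike of the cup_5 alone.

How it is judged (in metres and radians):
At the end, for the whole second after the job is handed in: Each cup holds one ball lying on its floor (centre 6 to 30 mm above the cup's underside) and one ball is left in the dispenser, which stands at rest in the dock's ring, within 8 mm of its centre and 4 mm of its rest height, tilted less than 0.12 rad (horizontal distance between ball_4 and cup_0 below 0.012 m and z of ball_4 in the frame of cup_0 between 0.006 and 0.03 m and horizontal distance between ball_5 and cup_1 below 0.012 m and z of ball_5 in the frame of cup_1 between 0.006 and 0.03 m and horizontal distance between ball_6 and cup_2 below 0.012 m and z of ball_6 in the frame of cup_2 between 0.006 and 0.03 m and ((horizontal distance between ball_0 and cup_3 below 0.012 m and z of ball_0 in the frame of cup_3 between 0.006 and 0.03 m) or (horizontal distance between ball_1 and cup_3 below 0.012 m and z of ball_1 in the frame of cup_3 between 0.006 and 0.03 m) or (horizontal distance between ball_2 and cup_3 below 0.012 m and z of ball_2 in the frame of cup_3 between 0.006 and 0.03 m) or (horizontal distance between ball_3 and cup_3 below 0.012 m and z of ball_3 in the frame of cup_3 between 0.006 and 0.03 m)) and ((horizontal distance between ball_0 and cup_4 below 0.012 m and z of ball_0 in the frame of cup_4 between 0.006 and 0.03 m) or (horizontal distance between ball_1 and cup_4 below 0.012 m and z of ball_1 in the frame of cup_4 between 0.006 and 0.03 m) or (horizontal distance between ball_2 and cup_4 below 0.012 m and z of ball_2 in the frame of cup_4 between 0.006 and 0.03 m) or (horizontal distance between ball_3 and cup_4 below 0.012 m and z of ball_3 in the frame of cup_4 between 0.006 and 0.03 m)) and ((horizontal distance between ball_0 and cup_5 below 0.012 m and z of ball_0 in the frame of cup_5 between 0.006 and 0.03 m) or (horizontal distance between ball_1 and cup_5 below 0.012 m and z of ball_1 in the frame of cup_5 between 0.006 and 0.03 m) or (horizontal distance between ball_2 and cup_5 below 0.012 m and z of ball_2 in the frame of cup_5 between 0.006 and 0.03 m) or (horizontal distance between ball_3 and cup_5 below 0.012 m and z of ball_3 in the frame of cup_5 between 0.006 and 0.03 m)) and ((x of ball_0 in the frame of dispenser between -0.029 and -0.011 m and y of ball_0 in the frame of dispenser between -0.009 and 0.009 m and z of ball_0 in the frame of dispenser above 0.04 m) or (x of ball_1 in the frame of dispenser between -0.029 and -0.011 m and y of ball_1 in the frame of dispenser between -0.009 and 0.009 m and z of ball_1 in the frame of dispenser above 0.04 m) or (x of ball_2 in the frame of dispenser between -0.029 and -0.011 m and y of ball_2 in the frame of dispenser between -0.009 and 0.009 m and z of ball_2 in the frame of dispenser above 0.04 m) or (x of ball_3 in the frame of dispenser between -0.029 and -0.011 m and y of ball_3 in the frame of dispenser between -0.009 and 0.009 m and z of ball_3 in the frame of dispenser above 0.04 m)) and horizontal distance between dispenser and dock below 0.008 m and z of dispenser in the frame of dock below 0.012 m and angle between dispenser's own z axis and vertical below 0.12 rad and linear speed of dispenser below 0.02 m/s); the robot touches nothing.
It fails at once if the fingers touch a ball (contact force between the fingers and ball_0 above 0.2 N or contact force between the fingers and ball_1 above 0.2 N or contact force between the fingers and ball_2 above 0.2 N or contact force between the fingers and ball_3 above 0.2 N or contact force between the fingers and ball_4 above 0.2 N or contact force between the fingers and ball_5 above 0.2 N or contact force between the fingers and ball_6 above 0.2 N).
It fails at once if the dispenser is pressed on a cup, the carrier or the dock with more than 40 N (contact force between dispenser and carrier above 40 N or contact force between dispenser and dock above 40 N or contact force between dispenser and cup_0 above 40 N or contact force between dispenser and cup_1 above 40 N or contact force between dispenser and cup_2 above 40 N or contact force between dispenser and cup_3 above 40 N or contact force between dispenser and cup_4 above 40 N or contact force between dispenser and cup_5 above 40 N).
It fails at once if the dropper bottle, Petri dish or matchbox is moved more than 15 mm (distance of any of dropper_0, dish_0, matchbox from where it was at the start of the episode above 0.015 m).
It also fails if it takes over 48 s, if anything falls off the work surface, if the arm or the gripper's body presses on something with over 40 N, if the wrist force passes 120 N, or if a joint passes its speed limit or range.

## Working session

There is one attempt and no reset: what is moved stays moved. The work goes in short steps, Python scripts to look and compute and a tool call to move; the robot and the scene stay as the last step left them, time stands still between calls to the robot, and variables do not carry over. Pictures are saved under pics/ and viewed, at most 10 in all, crops included, and the job is handed in when it is done.

Besides the shell and the picture viewer there is one more tool, called after ">>>" by a JSON object that holds its "method" and its "body", one argument or row to a line. servo_tool: Moves the arm, as the interface text tells. Its arguments: {"type":"object","properties":{"deltas":{"type":"string"},"newtons":{"type":"number"}},"required":["deltas"]}

```bash
mkdir -p pics
cat > h.py <<'E'
import numpy as np,cv2
from rig import env
def P(d,u,v,z=None):
    K=d["camera_matrix"];T=np.linalg.inv(d["world_to_cam"])
    r=np.array([(u-K[0,2])/K[0,0],(v-K[1,2])/K[1,1],1.])
    if z is None: return T[:3,:3]@(r*d["depth"][int(round(v)),int(round(u))])+T[:3,3]
    w=T[:3,:3]@r; return T[:3,3]+w*(z-T[2,3])/w[2]
def cloud(d):
    K=d["camera_matrix"];T=np.linalg.inv(d["world_to_cam"]);v,u=np.mgrid[:480,:640];D=d["depth"]
    p=np.stack([(u-K[0,2])/K[0,0]*D,(v-K[1,2])/K[1,1]*D,D],-1)
    return p@T[:3,:3].T+T[:3,3]
E
python3 - <<'E'
from h import *
np.set_printoptions(precision=4,suppress=True)
for n in("top","scene"):
    d=env.get_image(n);cv2.imwrite(f"pics/{n}0.png",d["img"][:,:,::-1]);np.savez(f"{n}0.npz",**{k:d[k] for k in("img","depth","camera_matrix","world_to_cam")})
    print(n,np.linalg.inv(d["world_to_cam"])[:3,3],d["camera_matrix"][0,0])
    for k in("carrier","cup_0","dock","dispenser","dropper_0","dish_0","matchbox"):
        print(k,[(np.round(b["bbox"]).tolist(),round(b["conf"],2)) for b in env.spot_in(k,d)][:8])
    for k in("disp_grip","disp_mag","dispenser","dock"):
        print(k,[(np.round(b["uv"],1).tolist(),round(b["conf"],2)) for b in env.spot_point(k,d)][:3])
s=env.observe();print(s)
E
```

```text
top [0.3668 0.017  1.1266] 567.656740242491
carrier [([220.0, 240.0, 16.0, 20.0], 0.72), ([422.0, 240.0, 49.0, 44.0], 0.42)]
cup_0 [([220.0, 240.0, 17.0, 16.0], 0.78), ([241.0, 249.0, 19.0, 12.0], 0.74), ([171.0, 269.0, 24.0, 17.0], 0.74), ([226.0, 220.0, 14.0, 16.0], 0.72), ([268.0, 230.0, 19.0, 16.0], 0.67), ([259.0, 251.0, 18.0, 18.0], 0.64), ([207.0, 300.0, 24.0, 20.0], 0.56), ([247.0, 226.0, 16.0, 14.0], 0.47)]
dock [([423.0, 238.0, 50.0, 43.0], 0.9)]
dispenser [([426.0, 239.0, 31.0, 44.0], 0.81), ([248.0, 225.0, 17.0, 15.0], 0.39), ([423.0, 239.0, 46.0, 43.0], 0.37), ([248.0, 227.0, 5.0, 7.0], 0.18)]
dropper_0 [([300.0, 185.0, 17.0, 17.0], 0.77), ([245.0, 237.0, 86.0, 70.0], 0.53), ([246.0, 225.0, 15.0, 15.0], 0.38), ([329.0, 249.0, 31.0, 21.0], 0.33), ([240.0, 249.0, 17.0, 16.0], 0.24)]
dish_0 [([413.0, 163.0, 49.0, 50.0], 0.58)]
matchbox [([330.0, 250.0, 33.0, 18.0], 0.9)]
disp_grip [([432.2, 230.7], 0.71)]
disp_mag [([425.2, 242.3], 0.81)]
dispenser [([425.4, 238.9], 0.94)]
dock [([421.2, 241.6], 0.84), ([422.6, 239.8], 0.53)]
scene [-0.0336  0.5472  0.7206] 453.771863781549
[... 629 characters left out ...]
, 0.91), ([394.4, 224.8], 0.73)]
disp_mag [([404.3, 205.7], 0.8)]
dispenser [([393.4, 219.3], 0.96)]
dock [([395.4, 225.6], 0.59)]
{'time_s': 1.2, 'q': array([-89.0008,  21.8076,  74.3343,   0.0004,  83.8569, -12.3378]), 'qvel': array([-0.0249, -0.0371, -0.0303,  0.0674,  0.1042,  0.0488]), 'joint_efforts': array([  0.0007, -44.8333, -23.1471,  -0.0002,   0.0005,  -0.    ]), 'position': array([ 0.1269, -0.5352,  0.2313]), 'tool_rot': array([[ 0.973 ,  0.2307,  0.    ],
       [ 0.2307, -0.973 , -0.    ],
       [ 0.    ,  0.    , -1.    ]]), 'ft_force': array([-0.7223,  0.2199,  0.4344]), 'wrist_torque': array([0.0052, 0.0327, 0.0597]), 'gripper_force': 0.0, 'grip_width': 0.0854447022619128}
```

Run:
```python
import cv2,numpy as np
a=cv2.imread("pics/top0.png");b=cv2.imread("pics/scene0.png")
cv2.imwrite("pics/tc.png",cv2.resize(a[130:320,150:460],(800,490),interpolation=cv2.INTER_CUBIC))
c1=cv2.resize(a[195:280,195:295],(400,340),interpolation=cv2.INTER_CUBIC)
c2=cv2.resize(a[200:285,375:475],(400,340),interpolation=cv2.INTER_CUBIC)
cv2.imwrite("pics/tc2.png",np.hstack([c1,c2]))
cv2.imwrite("pics/sc.png",cv2.resize(b[160:370,220:440],(628,600),interpolation=cv2.INTER_CUBIC))
```

```text
(no output)
```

View pics/tc.png

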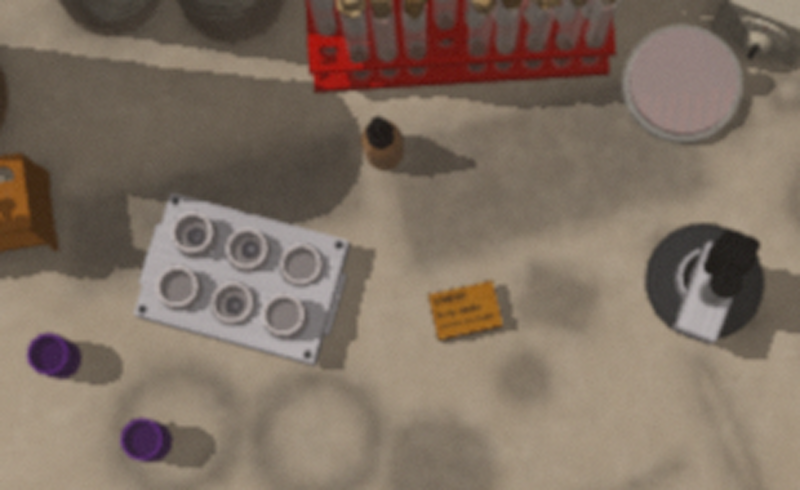

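View pics/tc2.png

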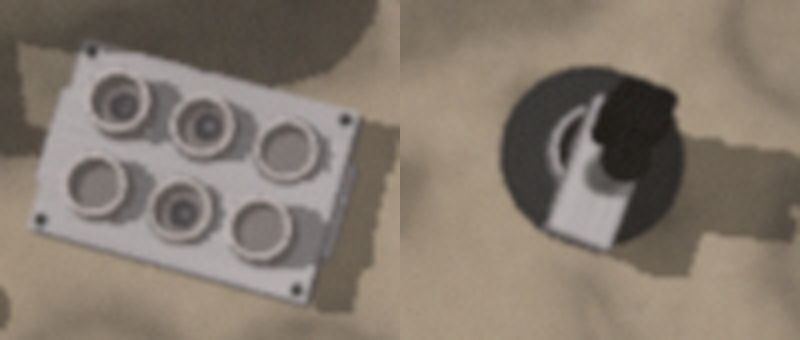

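View pics/sc.png

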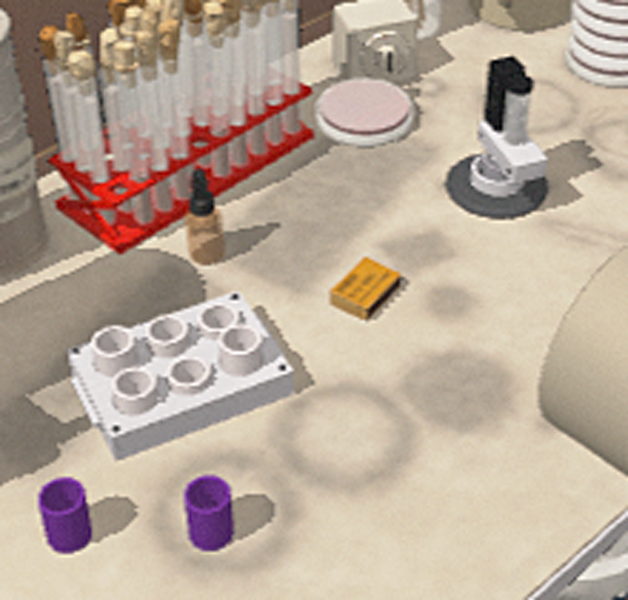

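Run:
```python
from h import *
from scipy.optimize import least_squares
np.set_printoptions(precision=4,suppress=True)
d=dict(np.load("top0.npz"));s=dict(np.load("scene0.npz"))
C=cloud(d);S=cloud(s)
cups=dict(UL=(225,220.5),UM=(245.7,226.7),UR=(267,232.7),LL=(219.2,241.2),LM=(240.2,247.5),LR=(260.2,252.2))
m=(C[...,0]>.28)&(C[...,0]<.45)&(C[...,1]>.05)&(C[...,1]<.28)
R={}
for n,(u,v) in cups.items():
    c=P(d,u,v,.041)
    for nm,X in(("top",C),("scn",S)):
        r=np.hypot(X[...,0]-c[0],X[...,1]-c[1])
        z=X[...,2][(r<.019)&(X[...,2]>.03)]
        zi=X[...,2][(r<.007)]
        print(n,nm,c[:2],"rim z pct",np.percentile(z,[20,50,70,90]) if z.size else None,z.size,"inner",np.median(zi) if zi.size else None)
t=C[m];z=t[:,2];q=t[(z>.018)&(z<.034)]
print("carrier top z",np.median(q[:,2]),len(q))
r=cv2.minAreaRect((q[:,:2]*1000).astype(np.float32));print(r)
# dispenser
for nm,X in(("top",C),("scn",S)):
    k=(X[...,0]>.28)&(X[...,0]<.47)&(X[...,1]<-.1)&(X[...,1]>-.3)
    for a,b in((.002,.014),(.015,.026),(.052,.075),(.118,.14)):
        w=X[k&(X[...,2]>a)&(X[...,2]<b)]
        if len(w)>3: print(nm,a,b,len(w),w.mean(0),cv2.minAreaRect((w[:,:2]*1000).astype(np.float32)))
# background table bias
k=C[240:300,300:312,2];print("table z",np.median(k),np.std(k))
```

```text
UL top [0.5718 0.2008] rim z pct [0.0338 0.0434 0.0457 0.0478] 129 inner 0.028155406561609198
UL scn [0.5718 0.2008] rim z pct [0.0338 0.04   0.0439 0.0458] 171 inner None
UM top [0.5591 0.1603] rim z pct [0.0368 0.0387 0.0399 0.0415] 92 inner 0.01797627043558614
UM scn [0.5591 0.1603] rim z pct [0.0325 0.0363 0.0377 0.0392] 101 inner 0.0232500169868749
UR top [0.5468 0.1187] rim z pct [0.0318 0.0334 0.0344 0.0361] 70 inner 0.003507856961986633
UR scn [0.5468 0.1187] rim z pct [0.0307 0.0321 0.0331 0.0335] 40 inner None
LL top [0.5311 0.2114] rim z pct [0.0368 0.0408 0.0424 0.0435] 98 inner 0.01191065069384356
LL scn [0.5311 0.2114] rim z pct [0.0339 0.0374 0.0402 0.041 ] 125 inner None
LM top [0.5184 0.1705] rim z pct [0.032  0.0336 0.0346 0.0362] 68 inner 0.013467220281857095
LM scn [0.5184 0.1705] rim z pct [0.0311 0.0325 0.0333 0.0346] 47 inner 0.028102405789515505
LR top [0.5088 0.1317] rim z pct [0.0383 0.046  0.0476 0.0497] 105 inner 0.0168972148713582
LR scn [0.5088 0.1317] rim z pct [0.0348 0.0412 0.0444 0.0468] 163 inner None
carrier top z 0.02573678828681214 48
((418.26873779296875, 235.33676147460938), (27.54741096496582, 29.206069946289062), 12.74294376373291)
top 0.002 0.014 979 [ 0.3747 -0.2005  0.003 ] ((374.9320068359375, -200.07199096679688), (189.54800415039062, 200.01953125), 0.10929602384567261)
scn 0.002 0.014 4 [ 0.4335 -0.1998  0.0025] ((432.8190612792969, -170.08767700195312), (143.11544799804688, 35.93014907836914), 80.2462387084961)
table z -0.000893913220484932 0.09365590564268385
```

Run:
```python
from h import *
from scipy.optimize import least_squares
np.set_printoptions(precision=4,suppress=True)
d=dict(np.load("top0.npz"));s=dict(np.load("scene0.npz"))
C=cloud(d);S=cloud(s)
# lattice fit to rim points
cs=np.array([[.5718,.2008],[.5591,.1603],[.5468,.1187],[.5311,.2114],[.5184,.1705],[.5088,.1317]])
G=np.array([[21,42],[21,0],[21,-42],[-21,42],[-21,0],[-21,-42]])/1000
def lat(p): c,si=np.cos(p[2]),np.sin(p[2]); return p[:2]+G@np.array([[c,si],[-si,c]])
r=least_squares(lambda p:(lat(p)-cs).ravel(),[.54,.165,0]);print("pix lattice",r.x,np.degrees(r.x[2]),np.round(r.fun*1000,1))
for nm,X in(("top",C),("scn",S)):
    pts=[]
    for c,h in zip(lat(r.x),(.0455,.039,.034,.042,.034,.047)):
        k=(np.hypot(X[...,0]-c[0],X[...,1]-c[1])<.02)&(abs(X[...,2]-h)<.004); pts.append(X[k][:,:2])
    def f(p): return np.concatenate([np.hypot(*(q-c).T)-.0145 for q,c in zip(pts,lat(p))])
    rr=least_squares(f,r.x,loss="soft_l1",f_scale=.002);print(nm,rr.x,np.degrees(rr.x[2]),[len(q) for q in pts],lat(rr.x))
    k=(X[...,0]>.47)&(X[...,0]<.65)&(X[...,1]<-.1)&(X[...,1]>-.28)
    for a,b in((.003,.013),(.015,.026),(.06,.072),(.12,.14)):
        w=X[k&(X[...,2]>a)&(X[...,2]<b)]
        if len(w)>3: print(nm,a,b,len(w),w.mean(0),cv2.minAreaRect((w[:,:2]*1000).astype(np.float32)))
for nm,dd,l in(("top",d,((432.2,230.7,.1),(425.2,242.3,.066),(425.4,238.9,.008),(422,240.5,0))),("scn",s,((394.6,192.8,.1),(404.3,205.7,.066),(393.4,219.3,.008),(395.4,225.6,0)))):
    for u,v,z in l: print(nm,P(dd,u,v,z))
```

```text
pix lattice [ 0.5393  0.1656 -0.2821] -16.163806795105344 [-0.6 -0.7  0.4 -0.6  1.   0.7 -0.2  0.4  0.8  0.9 -1.3 -0.6]
top [ 0.5416  0.1664 -0.2755] -15.786380203498506 [70, 77, 75, 71, 66, 67] [[0.5732 0.2011]
 [0.5618 0.1607]
 [0.5504 0.1203]
 [0.5328 0.2126]
 [0.5214 0.1722]
 [0.51   0.1317]]
top 0.003 0.013 1016 [ 0.549  -0.1845  0.0064] ((560.2041015625, -189.2966766357422), (178.06971740722656, 179.2932586669922), 89.62155151367188)
top 0.015 0.026 47 [ 0.5455 -0.1724  0.0196] ((586.96337890625, -176.8527374267578), (16.619335174560547, 122.84747314453125), 86.69349670410156)
top 0.06 0.072 334 [ 0.5094 -0.1754  0.0652] ((521.0314331054688, -183.19900512695312), (33.04907989501953, 69.56498718261719), 66.15420532226562)
top 0.12 0.14 321 [ 0.5324 -0.1874  0.1262] ((531.2596435546875, -186.2528076171875), (26.733394622802734, 46.50977325439453), 61.540836334228516)
scn [ 0.5389  0.1695 -0.2774] -15.893010260816254 [75, 65, 46, 62, 56, 71] [[0.5706 0.2042]
 [0.5591 0.1638]
 [0.5476 0.1234]
 [0.5302 0.2157]
 [0.5187 0.1753]
 [0.5072 0.1349]]
scn 0.003 0.013 401 [ 0.5376 -0.1721  0.0069] ((569.9689331054688, -171.01759338378906), (162.5377197265625, 76.96546173095703), 12.196844100952148)
scn 0.015 0.026 82 [ 0.543  -0.1736  0.0191] ((580.6014404296875, -175.24600219726562), (138.5063934326172, 29.271915435791016), 2.444458484649658)
scn 0.06 0.072 182 [ 0.5109 -0.1724  0.0646] ((518.4120483398438, -179.69737243652344), (32.67329025268555, 71.8240737915039), 67.76658630371094)
scn 0.12 0.14 122 [ 0.5289 -0.1829  0.1246] ((529.8654174804688, -184.579833984375), (25.817045211791992, 46.62799835205078), 67.77803039550781)
top [ 0.5371 -0.1892  0.1   ]
top [ 0.5208 -0.1819  0.066 ]
top [ 0.536  -0.1935  0.008 ]
top [ 0.5341 -0.188   0.    ]
scn [ 0.5375 -0.1817  0.1   ]
scn [ 0.5154 -0.1965  0.066 ]
scn [ 0.5444 -0.1963  0.008 ]
scn [ 0.5298 -0.1884  0.    ]
```

```bash
cat > plan.py <<'E'
import sys,json
from h import *
from scipy.spatial.transform import Rotation as Ro
def plan(tgt,yaw,g,n=None,step=34):
    s=env.observe();R=np.array(s["tool_rot"]);p=np.array(s["position"]);tgt=np.array(tgt)
    y=np.radians(yaw);G=np.array([[np.cos(y),np.sin(y),0],[np.sin(y),-np.cos(y),0],[0,0,-1]])
    w=Ro.from_matrix(R.T@G).as_rotvec()
    n=n or int(np.ceil(max(np.linalg.norm(tgt-p)*1000/step,np.abs(w).max()/.11,1)))
    rows=[]
    for i in range(n):
        a=R.T@(tgt-p)/n*1000
        rows.append(f"{g:g} "+" ".join(f"{x:.1f}" for x in a)+" "+" ".join(f"{x:.4f}" for x in w/n)); R=R@Ro.from_rotvec(w/n).as_matrix()
    print("t",round(s["time_s"],2),"pos",np.round(s["position"],4),"F",np.round(s["ft_force"],1),"rot",w.round(4))
    for i in range(0,n,8): print("; ".join(rows[i:i+8]))
if __name__=="__main__":
    a=[float(x) for x in sys.argv[1:]];plan(a[:3],a[3],a[4],int(a[5]) if len(a)>5 else None,a[6] if len(a)>6 else 34)
E
python3 plan.py .5402 -.1901 .20 -23 1 16
```

```text
t 1.2 pos [ 0.1269 -0.5352  0.2313] F [-0.7  0.2  0.4] rot [ 0.     -0.      0.6342]
1 30.1 -15.0 2.0 0.0000 -0.0000 0.0396; 1 29.5 -16.2 2.0 0.0000 -0.0000 0.0396; 1 28.8 -17.4 2.0 0.0000 -0.0000 0.0396; 1 28.1 -18.5 2.0 0.0000 -0.0000 0.0396; 1 27.4 -19.6 2.0 0.0000 -0.0000 0.0396; 1 26.6 -20.7 2.0 0.0000 -0.0000 0.0396; 1 25.7 -21.7 2.0 0.0000 -0.0000 0.0396; 1 24.8 -22.7 2.0 0.0000 -0.0000 0.0396
1 23.9 -23.7 2.0 0.0000 -0.0000 0.0396; 1 23.0 -24.6 2.0 0.0000 -0.0000 0.0396; 1 22.0 -25.5 2.0 0.0000 -0.0000 0.0396; 1 20.9 -26.3 2.0 0.0000 -0.0000 0.0396; 1 19.9 -27.1 2.0 0.0000 -0.0000 0.0396; 1 18.8 -27.9 2.0 0.0000 -0.0000 0.0396; 1 17.7 -28.6 2.0 0.0000 -0.0000 0.0396; 1 16.5 -29.3 2.0 0.0000 -0.0000 0.0396
```

>>> {"method": "servo_tool", "body": {
  "deltas": "1 30 -15 2 0 0 0.04; 1 29.5 -16 2 0 0 0.04; 1 29 -17.5 2 0 0 0.04; 1 28 -18.5 2 0 0 0.04; 1 27.5 -19.5 2 0 0 0.04; 1 26.5 -20.5 2 0 0 0.04; 1 25.5 -21.5 2 0 0 0.04; 1 25 -22.5 2 0 0 0.04"
}}

```text
time_s: 1.87
position: [0.3348, -0.3624, 0.2154]
tool_rot: [[0.996, -0.089, 0.0], [-0.089, -0.996, -0.0], [0.0, 0.0, -1.0]]
ft_force: [-0.8, -0.9, 0.4]
grip_width: 0.0857
gripper_force: 0.0
```

>>> {"method": "servo_tool", "body": {
  "deltas": "1 24 -23.5 2 0 0 0.04; 1 23 -24.5 2 0 0 0.04; 1 22 -25.5 2 0 0 0.04; 1 21 -26.5 2 0 0 0.04; 1 20 -27 2 0 0 0.04; 1 19 -28 2 0 0 0.04; 1 17.5 -28.5 2 0 0 0.04; 1 16.5 -29.5 2 0 0 0.034"
}}

```text
time_s: 2.53
position: [0.5426, -0.1907, 0.1993]
tool_rot: [[0.92, -0.392, 0.0], [-0.392, -0.92, -0.0], [0.0, 0.0, -1.0]]
ft_force: [-0.2, -0.3, 0.1]
grip_width: 0.0855
gripper_force: 0.0
```

```bash
python3 plan.py .5402 -.1901 .078 -23 1
```

```text
t 2.53 pos [ 0.5426 -0.1907  0.1993] F [-0.2 -0.3  0.1] rot [ 0.0001 -0.0001 -0.0017]
1 -0.6 0.1 30.3 0.0000 -0.0000 -0.0004; 1 -0.6 0.1 30.3 0.0000 -0.0000 -0.0004; 1 -0.6 0.1 30.3 0.0000 -0.0000 -0.0004; 1 -0.6 0.1 30.3 0.0000 -0.0000 -0.0004
```

>>> {"method": "servo_tool", "body": {
  "deltas": "1 -0.5 0 30 0 0 0; 1 -0.5 0 30 0 0 0; 1 -0.5 0 30 0 0 0; 1 -0.5 0 21 0 0 0; 1 0 0 10 0 0 0; 1 0 0 0 0 0 0"
}}

```text
time_s: 3.03
position: [0.5389, -0.1909, 0.0765]
tool_rot: [[0.921, -0.391, -0.003], [-0.391, -0.921, 0.002], [-0.004, -0.001, -1.0]]
ft_force: [-0.8, 0.1, 0.5]
grip_width: 0.0853
gripper_force: 0.0
```

>>> {"method": "servo_tool", "body": {
  "deltas": "0 0 0 0 0 0 0; 0 0 0 0 0 0 0; 0 0 0 0 0 0 0; 0 0 0 0 0 0 0; 0 0 0 0 0 0 0; 0 0 0 0 0 0 0; 0 0 0 0 0 0 0; 0 0 0 0 0 0 0",
  "newtons": 70
}}

```text
time_s: 3.7
position: [0.5398, -0.1915, 0.0787]
tool_rot: [[0.921, -0.391, 0.001], [-0.391, -0.921, -0.001], [0.001, 0.0, -1.0]]
ft_force: [0.1, -0.9, 2.4]
grip_width: 0.0253
gripper_force: 69.8
```

>>> {"method": "servo_tool", "body": {
  "deltas": "0 0 0 -5 0 0 0; 0 0 0 -10 0 0 0; 0 0 0 -15 0 0 0; 0 0 0 -20 0 0 0; 0 0 0 -20 0 0 0; 0 0 0 -15 0 0 0; 0 0 0 -5 0 0 0; 0 0 0 0 0 0 0"
}}

```text
time_s: 4.37
position: [0.5398, -0.1913, 0.1696]
tool_rot: [[0.921, -0.39, 0.002], [-0.39, -0.921, -0.001], [0.002, 0.0, -1.0]]
ft_force: [0.0, 0.8, -2.8]
grip_width: 0.0252
gripper_force: 69.3
```

Run:
```python
from h import *
np.set_printoptions(precision=4,suppress=True)
s=env.observe();o=np.array(s["position"]);o[2]-=.0707
R=s["tool_rot"];print(o,s["ft_force"],np.degrees(np.arctan2(R[1][0],R[0][0])))
for n in("top","scene"):
    d=env.get_image(n);X=cloud(d);cv2.imwrite(f"pics/{n}1.png",d["img"][:,:,::-1])
    k=(X[...,0]>.44)&(X[...,0]<.61)&(X[...,1]<-.1)&(X[...,1]>-.28)
    w=X[k&(X[...,2]>o[2]+.05)&(X[...,2]<o[2]+.064)]
    # local coords, and housing rect
    y=np.arctan2(R[1][0],R[0][0]);c,si=np.cos(y),np.sin(y)
    l=(w[:,:2]-o[:2])@np.array([[c,-si],[si,c]])*1000
    print(n,len(w),np.percentile(l,[1,50,99],axis=0),cv2.minAreaRect(l.astype(np.float32)),np.median(w[:,2])-o[2])
    # dock ring
    q=X[k&(X[...,2]>.015)&(X[...,2]<.027)];q=q[np.hypot(*(q[:,:2]-[.537,-.189]).T)<.035]
    if len(q)>10:
        print("ring",len(q),q.mean(0),cv2.minEnclosingCircle((q[:,:2]*1000).astype(np.float32)))
    q=X[k&(X[...,2]>.005)&(X[...,2]<.012)];q=q[np.hypot(*(q[:,:2]-[.537,-.189]).T)<.055]
    print("base",len(q),q.mean(0),cv2.minEnclosingCircle((q[:,:2]*1000).astype(np.float32)))
```

```text
[ 0.5398 -0.1913  0.0989] [ 0.0156  0.7558 -2.7978] -22.98282942632804Traceback (most recent call last):
  File "<stdin>", line 12, in <module>
    return _quantile_unchecked(
        a, q, axis, out, overwrite_input, method, keepdims, weights)
    return _ureduce(a,
                    func=_quantile_ureduce_func,
    ...<5 lines>...
                    overwrite_input=overwrite_input,
                    method=method)
    r = func(a, **kwargs)
    result = _quantile(arr,
                       quantiles=q,
    ...<2 lines>...
                       out=out,
                       weights=wgt)
    slices_having_nans = np.isnan(arr[-1, ...])
                                  ~~~^^^^^^^^^
IndexError: index -1 is out of bounds for axis 0 with size 0
```

Run:
```python
from h import *
np.set_printoptions(precision=4,suppress=True)
s=env.observe();o=np.array(s["position"]);o[2]-=.0707
R=s["tool_rot"];y=np.arctan2(R[1][0],R[0][0]);c,si=np.cos(y),np.sin(y)
for n in("top","scene"):
    d=env.get_image(n);X=cloud(d);cv2.imwrite(f"pics/{n}1.png",d["img"][:,:,::-1])
    w=X[...,2]-o[2];l=np.einsum('...i,ij->...j',X[...,:2]-o[:2],np.array([[c,-si],[si,c]]))*1000
    near=(abs(l[...,0])<75)&(abs(l[...,1])<40)
    for a,b in((-.002,.03),(.03,.052),(.052,.064)):
        k=near&(w>a)&(w<b)
        if k.sum()>8: print(n,a,k.sum(),np.percentile(l[k],[2,50,98],axis=0).round(1).tolist(),w[k].min().round(4))
    k=(X[...,2]>.004)&(X[...,2]<.012)&(np.hypot(X[...,0]-.537,X[...,1]+.189)<.058)
    q=X[k]
    if k.sum()>10: print(n,"base",k.sum(),np.percentile(q,[1,99],axis=0),cv2.minEnclosingCircle((q[:,:2]*1000).astype(np.float32)))
a=cv2.imread("pics/scene1.png");cv2.imwrite("pics/s1c.png",cv2.resize(a[100:260,320:480],(600,600),interpolation=cv2.INTER_CUBIC))
```

```text
top base 12 [[ 0.5517 -0.1585  0.0041]
 [ 0.569  -0.1375  0.009 ]] ((560.2384033203125, -147.4419403076172), 14.41848087310791)
scene -0.002 42 [[-15.3, 10.9], [-6.7, 15.0], [3.3, 18.1]] -0.0017
scene 0.03 24 [[-9.9, 16.1], [-1.1, 16.9], [9.2, 18.6]] 0.0353
scene 0.052 10 [[-5.3, 13.6], [2.9, 15.1], [8.1, 17.9]] 0.052
scene base 260 [[ 0.5055 -0.2043  0.0041]
 [ 0.5758 -0.1445  0.0112]] ((536.6019287109375, -185.40475463867188), 45.57392501831055)
```

View pics/s1c.png

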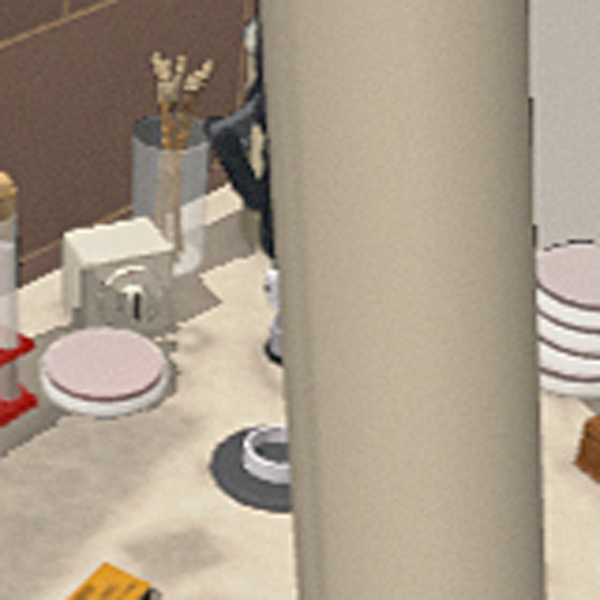

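```bash
python3 plan.py .5123 .1311 .150 -23 0
```

```text
t 4.52 pos [ 0.5391 -0.191   0.1672] F [ 0.6  0.2 -3.5] rot [-0.0004  0.0023  0.0002]
0 -15.0 -28.6 1.8 -0.0000 0.0002 0.0000; 0 -15.0 -28.6 1.8 -0.0000 0.0002 0.0000; 0 -15.0 -28.6 1.8 -0.0000 0.0002 0.0000; 0 -15.0 -28.6 1.7 -0.0000 0.0002 0.0000; 0 -15.0 -28.6 1.7 -0.0000 0.0002 0.0000; 0 -15.0 -28.6 1.7 -0.0000 0.0002 0.0000; 0 -15.0 -28.6 1.7 -0.0000 0.0002 0.0000; 0 -15.0 -28.6 1.7 -0.0000 0.0002 0.0000
0 -15.0 -28.6 1.7 -0.0000 0.0002 0.0000; 0 -15.0 -28.6 1.7 -0.0000 0.0002 0.0000
```

>>> {"method": "servo_tool", "body": {
  "deltas": "0 -10 -18 0 0 0 0; 0 -15 -28 2 0 0 0; 0 -15 -29 2 0 0 0; 0 -15 -29 2 0 0 0; 0 -15 -29 2 0 0 0; 0 -15 -29 2 0 0 0; 0 -15 -29 2 0 0 0; 0 -15 -29 2 0 0 0"
}}

```text
time_s: 5.18
position: [0.5188, 0.0577, 0.1532]
tool_rot: [[0.921, -0.391, -0.002], [-0.391, -0.921, 0.0], [-0.002, 0.001, -1.0]]
ft_force: [1.5, 0.4, -3.7]
grip_width: 0.0251
gripper_force: 69.4
```

>>> {"method": "servo_tool", "body": {
  "deltas": "0 -15 -29 2 0 0 0; 0 -12 -23 2 0 0 0; 0 -7 -14 1 0 0 0; 0 0 0 0 0 0 0; 0 0 0 0 0 0 0"
}}

```text
time_s: 5.6
position: [0.5136, 0.1307, 0.1484]
tool_rot: [[0.921, -0.389, -0.002], [-0.389, -0.921, -0.0], [-0.002, 0.001, -1.0]]
ft_force: [0.9, 0.2, -3.5]
grip_width: 0.0253
gripper_force: 69.6
```

```bash
python3 plan.py .5123 .1311 .135 -23 0
```

```text
t 5.6 pos [0.5136 0.1307 0.1484] F [ 0.9  0.2 -3.5] rot [0.001  0.0018 0.0019]
0 -1.3 0.1 13.4 0.0010 0.0018 0.0019
```

>>> {"method": "servo_tool", "body": {
  "deltas": "0 -1 0 10 0 0 0; 0 0 0 10 0 0 0; 0 0 0 5 0 0 0; 0 0 0 0 0 0 0; 0 0 0 0 0 0 0"
}}

```text
time_s: 6.02
position: [0.5133, 0.1299, 0.1242]
tool_rot: [[0.92, -0.391, -0.001], [-0.391, -0.92, -0.0], [-0.001, 0.0, -1.0]]
ft_force: [-0.3, -0.8, -3.4]
grip_width: 0.0252
gripper_force: 69.7
```

```bash
cat > look.py <<'E'
import sys
from h import *
np.set_printoptions(precision=4,suppress=True)
rx,ry,rz=[float(x) for x in sys.argv[1:4]];name=sys.argv[4]
s=env.observe();p=s["position"];d=env.get_image("scene");X=cloud(d)
print(np.round(p,4),np.round(s["ft_force"],1))
K=d["camera_matrix"];W=d["world_to_cam"]
def pj(q): c=W[:3,:3]@q+W[:3,3];return K[0,0]*c[0]/c[2]+K[0,2],K[1,1]*c[1]/c[2]+K[1,2]
u,v=pj(np.array([rx,ry,rz]));u0,v0=int(u-40),int(v-60)
c=cv2.resize(d["img"][v0:v0+90,u0:u0+80,::-1],(533,600),interpolation=cv2.INTER_CUBIC)
cv2.imwrite(f"pics/{name}.png",c);print("crop origin",u0,v0,"scale 6.66")
o=np.array(p);o[2]-=.0707
k=(np.hypot(X[...,0]-o[0],X[...,1]-o[1])<.03)
for a,b in((.001,.018),(.036,.056)):
    w=X[k&(X[...,2]>o[2]+a)&(X[...,2]<o[2]+b)]; print(a,len(w),((w[:,:2]-o[:2])@np.array([[.92,.39],[-.39,.92]]).T*0+0).shape)
E
python3 look.py .5093 .1324 .047 l1
```

```text
[0.5133 0.1299 0.1242] [-0.3 -0.8 -3.4]
crop origin 263 217 scale 6.66
0.001 40 (40, 2)
0.036 63 (63, 2)
```

View pics/l1.png

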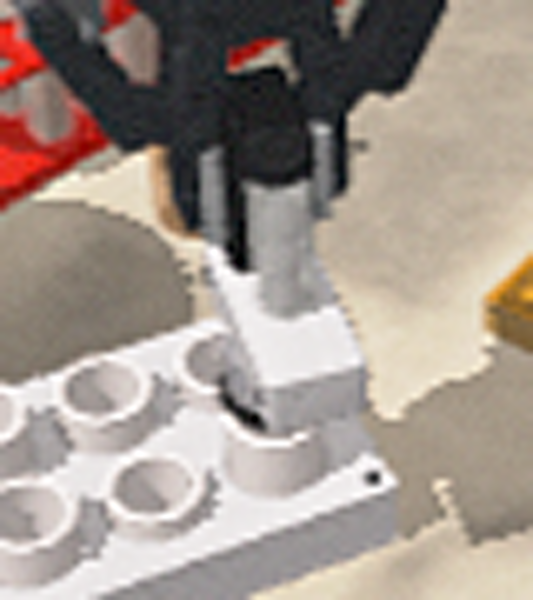

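Run:
```python
from h import *
s=env.observe();o=np.array(s["position"]);d=env.get_image("scene");X=cloud(d)
f=np.array([.0507*0+.5072,.1349]);  # cup in scene frame
l=np.einsum('...i,ij->...j',X[...,:2]-f,np.array([[.9205,.3907],[-.3907,.9205]]).T)*1000
z=X[...,2]-(o[2]-.0707)
near=(l[...,0]>-75)&(l[...,0]<30)&(abs(l[...,1])<32)
k=near&(z>.052)&(z<.063)
q=l[k];print("top face",len(q),np.percentile(q,[1,3,50,97,99],axis=0).round(1).tolist(),cv2.minAreaRect(q.astype(np.float32)))
k=near&(z>.037)&(z<.053);q=l[k];print("side",len(q),np.percentile(q,[3,50,97],axis=0).round(1).tolist())
k=near&(z>.038)&(z<.052)&(l[...,0]<-40)&(abs(l[...,1])<12);print("rear face x",np.median(l[k],axis=0),k.sum())
k=near&(z>-.002)&(z<.03);q=l[k];print("foot",len(q),np.percentile(q,[3,50,97],axis=0).round(1).tolist())
print(o, (o[:2]-f)@np.array([[.9205,.3907],[-.3907,.9205]]).T*1000)
```

```text
top face 203 [[-44.4, -4.0], [-42.4, 0.2], [-20.5, 20.3], [13.4, 30.7], [16.5, 31.1]] ((-12.856427192687988, 12.403949737548828), (31.509910583496094, 66.69506072998047), 45.664710998535156)
side 69 [[-45.6, 0.6], [-32.4, 25.8], [20.1, 31.4]]
rear face x [nan nan] 0
foot 48 [[-1.8, 1.5], [7.8, 10.6], [16.5, 14.5]]
[0.51350478 0.13007322 0.12458082] [ 3.91772111 -6.90633042]
  return _methods._mean(a, axis=axis, dtype=dtype,
  ret = um.true_divide(
```

```bash
cat > rel.py <<'E'
import sys
from h import *
M=np.array([[.9205,-.3907],[.3907,.9205]])
f=np.array([float(sys.argv[1]),float(sys.argv[2])])
s=env.observe();o=np.array(s["position"]);d=env.get_image("scene");X=cloud(d)
l=(X[...,:2]-f)@M.T*1000
z=X[...,2]-(o[2]-.0707)
near=(l[...,0]>-75)&(l[...,0]<30)&(abs(l[...,1])<32)
k=near&(z>.052)&(z<.063)
q=l[k];print("top face",len(q),np.percentile(q,[1,3,50,97,99],axis=0).round(1).tolist(),cv2.minAreaRect(q.astype(np.float32)))
k=near&(z>.039)&(z<.051)&(l[...,0]<-45)&(abs(l[...,1])<12);print("rear face x",np.median(l[k],axis=0),k.sum())
k=near&(z>.039)&(z<.051)&(l[...,1]>10)&(l[...,0]>-40);print("side face y",np.median(l[k],axis=0),k.sum())
k=near&(z>.002)&(z<.03);q=l[k];print("foot",len(q),np.percentile(q,[3,50,97],axis=0).round(1).tolist())
print(o,"tcp rel",(M@(o[:2]-f)*1000).round(1),s["ft_force"].round(1))
E
python3 rel.py .5072 .1349
```

```text
top face 257 [[-50.8, -16.4], [-50.2, -15.5], [-31.6, 3.0], [3.2, 14.7], [9.9, 15.0]] ((-18.848129272460938, -0.44100189208984375), (66.14080810546875, 32.140323638916016), 1.3588565587997437)
rear face x [-49.94683108   0.20302541] 54
side face y [-13.55499542  15.01085661] 33
foot 41 [[-9.8, 8.2], [-2.6, 12.3], [8.6, 15.4]]
[0.51356327 0.13018335 0.12476046] tcp rel [ 7.7 -1.9] [ 0.1  0.1 -3.2]
```

>>> {"method": "servo_tool", "body": {
  "deltas": "0 -2.5 -1 0 0 0 0; 0 0 0 4 0 0 0; 0 0 0 4 0 0 0; 0 0 0 2 0 0 0; 0 0 0 0 0 0 0; 0 0 0 0 0 0 0"
}}

```text
time_s: 6.67
position: [0.5116, 0.1326, 0.1147]
tool_rot: [[0.921, -0.391, 0.001], [-0.391, -0.921, 0.0], [0.001, -0.001, -1.0]]
ft_force: [-0.2, 2.2, 2.8]
grip_width: 0.0253
gripper_force: 70.6
```

>>> {"method": "servo_tool", "body": {
  "deltas": "0 0 0 2 0 0 0; 0 0 0 2 0 0 0; 0 0 0 0 0 0 0; 0 0 0 0 0 0 0"
}}

```text
time_s: 7.0
position: [0.5116, 0.1326, 0.1105]
tool_rot: [[0.921, -0.391, 0.001], [-0.391, -0.921, 0.0], [0.001, -0.001, -1.0]]
ft_force: [-0.0, 2.7, 5.1]
grip_width: 0.0256
gripper_force: 70.5
```

>>> {"method": "servo_tool", "body": {
  "deltas": "0 0 0 2 0 0 0; 0 0 0 2 0 0 0; 0 0 0 0 0 0 0; 0 0 0 0 0 0 0"
}}

```text
time_s: 7.33
position: [0.5117, 0.1326, 0.107]
tool_rot: [[0.921, -0.39, 0.001], [-0.39, -0.921, 0.0], [0.001, -0.001, -1.0]]
ft_force: [-1.1, 2.1, 9.3]
grip_width: 0.0253
gripper_force: 71.3
```

>>> {"method": "servo_tool", "body": {
  "deltas": "0 0 0 1 0 0 0; 0 0 0 0.7 0 0 0; 0 0 0 0 0 0 0; 0 0 0 0 0 0 0"
}}

```text
time_s: 7.67
position: [0.5117, 0.1326, 0.1059]
tool_rot: [[0.921, -0.39, 0.002], [-0.39, -0.921, 0.0], [0.002, -0.001, -1.0]]
ft_force: [-1.9, 2.3, 14.1]
grip_width: 0.0252
gripper_force: 71.9
```

>>> {"method": "servo_tool", "body": {
  "deltas": "0 0 0 -4 0 0 0; 0 0 0 -5 0 0 0; 0 0 0 -5 0 0 0; 0 0 0 -10 0 0 0; 0 0 0 -15 0 0 0; 0 0 0 -5 0 0 0; 0 0 0 0 0 0 0"
}}

```text
time_s: 8.25
position: [0.5114, 0.1323, 0.1491]
tool_rot: [[0.921, -0.391, 0.001], [-0.391, -0.921, -0.0], [0.001, 0.0, -1.0]]
ft_force: [0.9, -0.7, -3.2]
grip_width: 0.0251
gripper_force: 69.8
```

```bash
python3 plan.py .5520 .1211 .130 -23 0
python3 - <<'E'
from h import *
d=env.get_image("scene")
a=d["img"][215:305,238:328,::-1];cv2.imwrite("pics/c1.png",cv2.resize(a,(600,600),interpolation=cv2.INTER_CUBIC))
E
```

```text
t 8.25 pos [0.5114 0.1323 0.1491] F [ 0.9 -0.7 -3.2] rot [ 0.0001 -0.0009  0.0002]
0 20.9 -2.8 9.6 0.0000 -0.0005 0.0001; 0 20.9 -2.8 9.5 0.0000 -0.0005 0.0001
```

View pics/c1.png

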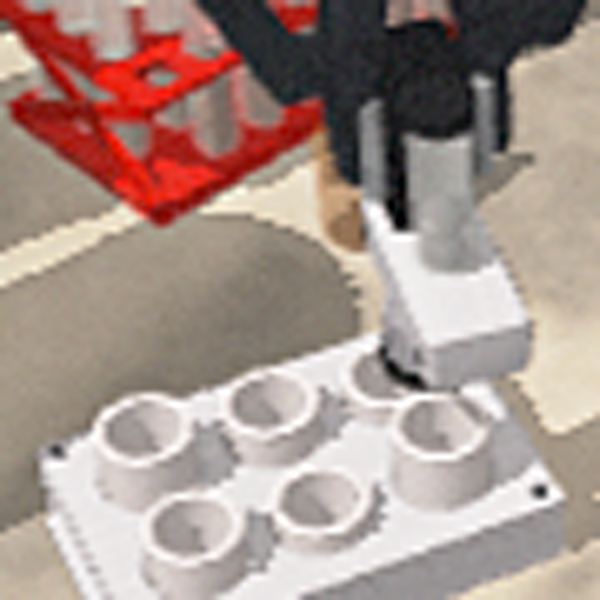

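>>> {"method": "servo_tool", "body": {
  "deltas": "0 14 -2 4 0 0 0; 0 18 -2.5 5 0 0 0; 0 9.5 -1 8 0 0 0; 0 0 0 8 0 0 0; 0 0 0 8 0 0 0; 0 0 0 4 0 0 0; 0 0 0 0 0 0 0; 0 0 0 0 0 0 0"
}}

```text
time_s: 8.97
position: [0.5511, 0.1215, 0.1115]
tool_rot: [[0.921, -0.39, -0.001], [-0.39, -0.921, 0.0], [-0.001, 0.0, -1.0]]
ft_force: [0.5, -0.5, -2.8]
grip_width: 0.0253
gripper_force: 69.8
```

```bash
python3 rel.py .5476 .1234
```

```text
top face 243 [[-55.5, -14.9], [-54.2, -14.2], [-35.0, 4.3], [1.6, 16.2], [7.8, 16.5]] ((-21.305282592773438, 0.5057773590087891), (32.7325439453125, 70.7630386352539), 89.22720336914062)
rear face x [-53.86456424   1.24872012] 53
side face y [-10.48261994  16.52543279] 25
foot 105 [[-55.7, -18.8], [-31.7, 3.6], [0.1, 15.6]]
[0.55107826 0.12153978 0.11148769] tcp rel [ 3.9 -0.4] [ 0.5 -0.5 -2.8]
```

>>> {"method": "servo_tool", "body": {
  "deltas": "0 1 0.6 3 0 0 0; 0 0 0 3 0 0 0; 0 0 0 2 0 0 0; 0 0 0 2 0 0 0; 0 0 0 0 0 0 0; 0 0 0 0 0 0 0"
}}

```text
time_s: 9.52
position: [0.5526, 0.1204, 0.1021]
tool_rot: [[0.921, -0.391, 0.001], [-0.391, -0.921, -0.0], [0.001, -0.0, -1.0]]
ft_force: [0.2, 0.4, 3.3]
grip_width: 0.0249
gripper_force: 70.7
```

>>> {"method": "servo_tool", "body": {
  "deltas": "0 0 0 2 0 0 0; 0 0 0 2 0 0 0; 0 0 0 0 0 0 0; 0 0 0 0 0 0 0"
}}

```text
time_s: 9.85
position: [0.5526, 0.1204, 0.0977]
tool_rot: [[0.921, -0.391, 0.001], [-0.391, -0.921, 0.0], [0.001, -0.0, -1.0]]
ft_force: [1.6, 0.8, 3.6]
grip_width: 0.0252
gripper_force: 70.6
```

>>> {"method": "servo_tool", "body": {
  "deltas": "0 0 0 2 0 0 0; 0 0 0 2 0 0 0; 0 0 0 0 0 0 0; 0 0 0 0 0 0 0"
}}

```text
time_s: 10.18
position: [0.5527, 0.1204, 0.094]
tool_rot: [[0.921, -0.391, 0.001], [-0.391, -0.921, 0.0], [0.001, -0.0, -1.0]]
ft_force: [-0.1, -0.2, 7.2]
grip_width: 0.0252
gripper_force: 70.9
```

>>> {"method": "servo_tool", "body": {
  "deltas": "0 0 0 1 0 0 0; 0 0 0 0.7 0 0 0; 0 0 0 0 0 0 0; 0 0 0 0 0 0 0"
}}

```text
time_s: 10.52
position: [0.5527, 0.1204, 0.0928]
tool_rot: [[0.921, -0.39, 0.002], [-0.39, -0.921, -0.0], [0.001, -0.001, -1.0]]
ft_force: [-0.4, -0.1, 10.8]
grip_width: 0.0252
gripper_force: 71.6
```

>>> {"method": "servo_tool", "body": {
  "deltas": "0 0 0 0.6 0 0 0; 0 0 0 0 0 0 0; 0 0 0 0 0 0 0"
}}

```text
time_s: 10.77
position: [0.5528, 0.1204, 0.0924]
tool_rot: [[0.921, -0.39, 0.002], [-0.39, -0.921, -0.0], [0.002, -0.001, -1.0]]
ft_force: [-1.3, -0.2, 12.4]
grip_width: 0.0253
gripper_force: 71.8
```

>>> {"method": "servo_tool", "body": {
  "deltas": "0 0 0 -4 0 0 0; 0 0 0 -5 0 0 0; 0 0 0 -6 0 0 0; 0 0 0 -13 0 0 0; 0 0 0 -15 0 0 0; 0 0 0 -15 0 0 0; 0 0 0 0 0 0 0"
}}

```text
time_s: 11.35
position: [0.5528, 0.1205, 0.1511]
tool_rot: [[0.921, -0.39, 0.003], [-0.39, -0.921, 0.0], [0.002, -0.001, -1.0]]
ft_force: [0.4, -0.7, -2.7]
grip_width: 0.0252
gripper_force: 70.0
```

```bash
python3 plan.py .5350 .2131 .135 -23 0
```

```text
t 11.35 pos [0.5528 0.1205 0.1511] F [ 0.4 -0.7 -2.7] rot [-0.001  -0.0023  0.0003]
0 -17.5 -26.1 5.4 -0.0003 -0.0008 0.0001; 0 -17.5 -26.1 5.4 -0.0003 -0.0008 0.0001; 0 -17.5 -26.1 5.4 -0.0003 -0.0008 0.0001
```

>>> {"method": "servo_tool", "body": {
  "deltas": "0 -10 -15 3 0 0 0; 0 -16 -24 6 0 0 0; 0 -16 -24 8 0 0 0; 0 -10.5 -15.5 8 0 0 0; 0 0 0 6 0 0 0; 0 0 0 0 0 0 0; 0 0 0 0 0 0 0"
}}

```text
time_s: 11.93
position: [0.5343, 0.2126, 0.1173]
tool_rot: [[0.921, -0.391, -0.002], [-0.391, -0.921, -0.001], [-0.002, 0.001, -1.0]]
ft_force: [-0.3, -0.6, -3.2]
grip_width: 0.0251
gripper_force: 69.9
```

```bash
python3 rel.py .5302 .2157
python3 - <<'E'
from h import *
d=env.get_image("top")
a=d["img"][195:280,195:295,::-1];cv2.imwrite("pics/c2.png",cv2.resize(a,(640,544),interpolation=cv2.INTER_CUBIC))
E
```

```text
top face 284 [[-53.8, -16.1], [-53.1, -15.5], [-34.6, 1.5], [1.3, 14.9], [7.5, 15.3]] ((-21.623207092285156, -0.5391464233398438), (68.59403228759766, 32.0374755859375), 0.08633150160312653)
rear face x [-52.53088972   0.50288713] 56
side face y [-18.17038027  15.4785836 ] 13
foot 16 [[-10.3, 12.3], [-2.3, 14.1], [4.5, 15.7]]
[0.53427491 0.21260318 0.11730411] tcp rel [ 5.  -1.3] [-0.3 -0.6 -3.2]
```

View pics/c2.png

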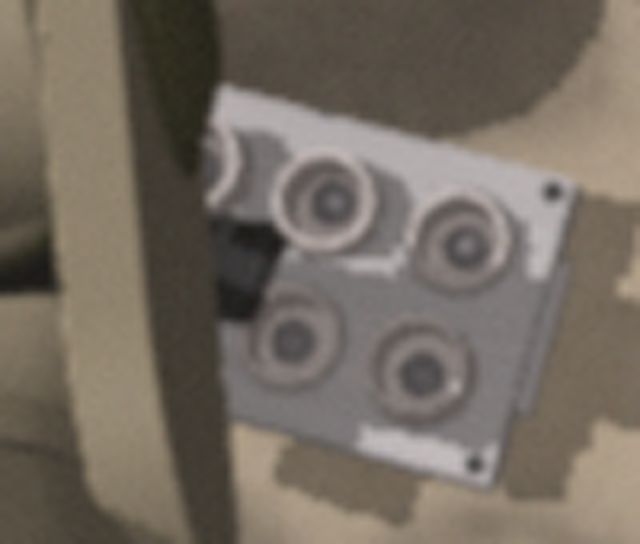

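Top view shows dark balls in the right two cups (463,245) and (424,375) as well as the two middle ones: both drops worked. Position over the last cup is within about 1 mm; press.

>>> {"method": "servo_tool", "body": {
  "deltas": "0 0 -0.5 3 0 0 0; 0 0 0 3 0 0 0; 0 0 0 2 0 0 0; 0 0 0 0 0 0 0; 0 0 0 0 0 0 0"
}}

```text
time_s: 12.45
position: [0.5353, 0.2133, 0.1109]
tool_rot: [[0.921, -0.391, 0.001], [-0.391, -0.921, -0.0], [0.001, -0.0, -1.0]]
ft_force: [-0.1, -2.7, 3.1]
grip_width: 0.0252
gripper_force: 70.8
```

>>> {"method": "servo_tool", "body": {
  "deltas": "0 0 0 2 0 0 0; 0 0 0 2 0 0 0; 0 0 0 1 0 0 0; 0 0 0 0 0 0 0; 0 0 0 0 0 0 0"
}}

```text
time_s: 12.87
position: [0.5352, 0.2135, 0.1055]
tool_rot: [[0.921, -0.391, 0.001], [-0.391, -0.921, -0.0], [0.001, -0.0, -1.0]]
ft_force: [1.4, -3.6, 4.8]
grip_width: 0.0253
gripper_force: 71.0
```

>>> {"method": "servo_tool", "body": {
  "deltas": "0 0 0 2 0 0 0; 0 0 0 1.5 0 0 0; 0 0 0 0 0 0 0; 0 0 0 0 0 0 0"
}}

```text
time_s: 13.2
position: [0.5353, 0.2135, 0.1022]
tool_rot: [[0.921, -0.39, 0.001], [-0.39, -0.921, -0.0], [0.001, -0.0, -1.0]]
ft_force: [1.4, -4.4, 7.1]
grip_width: 0.025
gripper_force: 71.1
```

>>> {"method": "servo_tool", "body": {
  "deltas": "0 0 0 1 0 0 0; 0 0 0 0.5 0 0 0; 0 0 0 0 0 0 0; 0 0 0 0 0 0 0"
}}

```text
time_s: 13.53
position: [0.5353, 0.2135, 0.1011]
tool_rot: [[0.921, -0.39, 0.002], [-0.39, -0.921, -0.0], [0.002, -0.001, -1.0]]
ft_force: [1.0, -4.3, 9.9]
grip_width: 0.0255
gripper_force: 71.7
```

>>> {"method": "servo_tool", "body": {
  "deltas": "0 0 0 0.8 0 0 0; 0 0 0 0 0 0 0; 0 0 0 0 0 0 0"
}}

```text
time_s: 13.78
position: [0.5354, 0.2135, 0.1006]
tool_rot: [[0.921, -0.39, 0.002], [-0.39, -0.921, -0.0], [0.002, -0.001, -1.0]]
ft_force: [0.7, -4.1, 12.0]
grip_width: 0.0253
gripper_force: 72.0
```

>>> {"method": "servo_tool", "body": {
  "deltas": "0 0 0 -4 0 0 0; 0 0 0 -5 0 0 0; 0 0 0 -6 0 0 0; 0 0 0 -13 0 0 0; 0 0 0 -15 0 0 0; 0 0 0 -15 0 0 0; 0 0 0 -5 0 0 0; 0 0 0 0 0 0 0"
}}

```text
time_s: 14.45
position: [0.5346, 0.2141, 0.1629]
tool_rot: [[0.921, -0.39, -0.0], [-0.39, -0.921, 0.001], [-0.0, -0.001, -1.0]]
ft_force: [0.4, 0.4, -4.0]
grip_width: 0.0254
gripper_force: 69.9
```

```bash
python3 plan.py .5400 -.1913 .165 -23 0 13
```

```text
t 14.45 pos [0.5346 0.2141 0.1629] F [ 0.4  0.4 -4. ] rot [-0.0009  0.0004  0.0005]
0 12.6 28.5 -0.2 -0.0001 0.0000 0.0000; 0 12.6 28.5 -0.2 -0.0001 0.0000 0.0000; 0 12.6 28.5 -0.2 -0.0001 0.0000 0.0000; 0 12.6 28.5 -0.2 -0.0001 0.0000 0.0000; 0 12.6 28.5 -0.2 -0.0001 0.0000 0.0000; 0 12.6 28.5 -0.2 -0.0001 0.0000 0.0000; 0 12.6 28.5 -0.2 -0.0001 0.0000 0.0000; 0 12.6 28.5 -0.2 -0.0001 0.0000 0.0000
0 12.6 28.5 -0.2 -0.0001 0.0000 0.0000; 0 12.6 28.5 -0.2 -0.0001 0.0000 0.0000; 0 12.6 28.5 -0.2 -0.0001 0.0000 0.0000; 0 12.6 28.5 -0.2 -0.0001 0.0000 0.0000; 0 12.6 28.5 -0.2 -0.0001 0.0000 0.0000
```

>>> {"method": "servo_tool", "body": {
  "deltas": "0 8 17 0 0 0 0; 0 12.5 28.5 0 0 0 0; 0 12.5 28.5 0 0 0 0; 0 12.5 28.5 0 0 0 0; 0 12.5 28.5 0 0 0 0; 0 12.5 28.5 0 0 0 0; 0 12.5 28.5 0 0 0 0; 0 12.5 28.5 0 0 0 0"
}}

```text
time_s: 15.12
position: [0.5372, -0.024, 0.161]
tool_rot: [[0.921, -0.39, -0.003], [-0.39, -0.921, 0.001], [-0.003, -0.0, -1.0]]
ft_force: [0.6, -0.7, -2.9]
grip_width: 0.025
gripper_force: 70.0
```

>>> {"method": "servo_tool", "body": {
  "deltas": "0 12.5 28.5 0 0 0 0; 0 12.5 28.5 0 0 0 0; 0 12.5 28.5 0 0 0 0; 0 12.5 28.5 0 0 0 0; 0 12.5 28.5 0 0 0 0; 0 6 14 0 0 0 0; 0 0 0 0 0 0 0; 0 0 0 0 0 0 0"
}}

```text
time_s: 15.78
position: [0.5396, -0.1935, 0.1612]
tool_rot: [[0.92, -0.392, -0.002], [-0.392, -0.92, 0.002], [-0.003, -0.001, -1.0]]
ft_force: [-0.4, 0.2, -3.4]
grip_width: 0.0251
gripper_force: 70.2
```

```bash
python3 plan.py .5400 -.1914 .1 -23 0
python3 - <<'E'
from h import *
d=env.get_image("top");a=d["img"][195:280,195:295,::-1];cv2.imwrite("pics/c3.png",cv2.resize(a,(640,544),interpolation=cv2.INTER_CUBIC))
E
```

```text
t 15.78 pos [ 0.5396 -0.1935  0.1612] F [-0.4  0.2 -3.4] rot [-0.0012  0.0027 -0.001 ]
0 -0.2 -1.0 30.6 -0.0006 0.0013 -0.0005; 0 -0.2 -1.0 30.6 -0.0006 0.0013 -0.0005
```

View pics/c3.png

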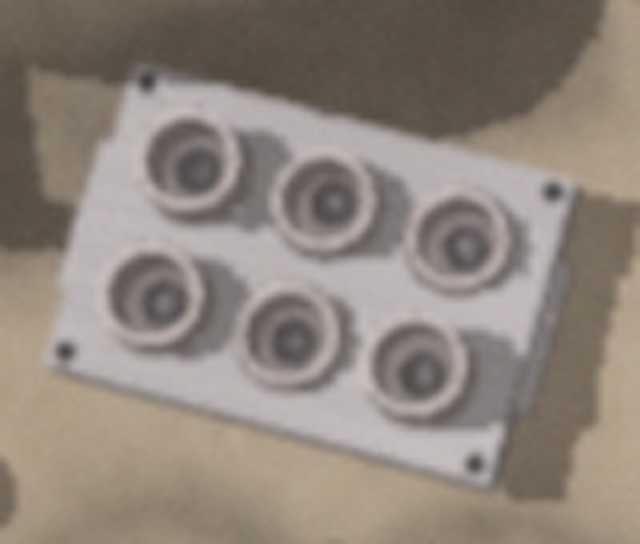

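All six cups show one dark ball each. Now dock it.

>>> {"method": "servo_tool", "body": {
  "deltas": "0 0 -2 20 0 0 0; 0 0 0 20 0 0 0; 0 0 0 12 0 0 0; 0 0 0 5 0 0 0; 0 0 0 0 0 0 0; 0 0 0 0 0 0 0; 0 0 0 0 0 0 0"
}}

```text
time_s: 16.42
position: [0.5414, -0.1917, 0.1065]
tool_rot: [[0.921, -0.39, 0.001], [-0.39, -0.921, -0.001], [0.002, 0.0, -1.0]]
ft_force: [0.6, -0.3, -4.0]
grip_width: 0.025
gripper_force: 70.0
```

>>> {"method": "servo_tool", "body": {
  "deltas": "0 -1.5 0.3 5 0 0 0; 0 0 0 6 0 0 0; 0 0 0 6 0 0 0; 0 0 0 5 0 0 0; 0 0 0 3 0 0 0; 0 0 0 1.5 0 0 0; 0 0 0 0 0 0 0; 0 0 0 0 0 0 0"
}}

```text
time_s: 17.08
position: [0.5393, -0.1916, 0.0794]
tool_rot: [[0.921, -0.39, -0.0], [-0.39, -0.921, 0.0], [-0.0, 0.0, -1.0]]
ft_force: [-1.8, 1.1, 1.0]
grip_width: 0.0255
gripper_force: 70.7
```

>>> {"method": "servo_tool", "body": {
  "deltas": "1 0 0 0 0 0 0; 1 0 0 0 0 0 0; 1 0 0 0 0 0 0; 1 0 0 0 0 0 0; 1 0 0 0 0 0 0; 1 0 0 0 0 0 0; 1 0 0 0 0 0 0; 1 0 0 0 0 0 0"
}}

```text
time_s: 17.75
position: [0.5395, -0.1917, 0.079]
tool_rot: [[0.921, -0.391, 0.0], [-0.391, -0.921, 0.0], [0.0, -0.0, -1.0]]
ft_force: [0.4, -1.0, -0.1]
grip_width: 0.0854
gripper_force: 0.0
```

>>> {"method": "servo_tool", "body": {
  "deltas": "1 0 0 -8 0 0 0; 1 0 0 -15 0 0 0; 1 0 0 -25 0 0 0; 1 0 0 -30 0 0 0; 1 0 0 -30 0 0 0; 1 -20 15 0 0 0 0; 1 -30 25 0 0 0 0; 1 -30 25 0 0 0 0"
}}

```text
time_s: 18.42
position: [0.4395, -0.2201, 0.1878]
tool_rot: [[0.921, -0.389, 0.001], [-0.389, -0.921, -0.001], [0.001, 0.001, -1.0]]
ft_force: [0.4, -0.5, 0.2]
grip_width: 0.0855
gripper_force: 0.0
```

>>> {"method": "servo_tool", "body": {
  "deltas": "1 -30 25 0 0 0 0; 1 -30 25 0 0 0 0; 1 -20 25 0 0 0 0; 1 -10 25 0 0 0 0; 1 0 0 0 0 0 0; 1 0 0 0 0 0 0; 1 0 0 0 0 0 0"
}}

```text
time_s: 19.0
position: [0.3188, -0.277, 0.1874]
tool_rot: [[0.92, -0.391, 0.0], [-0.391, -0.92, -0.0], [0.001, 0.0, -1.0]]
ft_force: [-0.3, 0.2, 0.6]
grip_width: 0.0859
gripper_force: 0.0
```

Run:
```python
from h import *
np.set_printoptions(precision=4,suppress=True)
ims=[]
for n in("top","scene"):
    d=env.get_image(n);X=cloud(d)
    k=(X[...,0]>.47)&(X[...,0]<.65)&(X[...,1]<-.1)&(X[...,1]>-.28)
    for a,b in((.06,.072),(.12,.14)):
        w=X[k&(X[...,2]>a)&(X[...,2]<b)]
        if len(w)>3: print(n,a,len(w),w.mean(0),cv2.minAreaRect((w[:,:2]*1000).astype(np.float32)))
    r=d["img"][195:285,375:475] if n=="top" else d["img"][160:250,340:440]
    ims.append(cv2.resize(r[:,:,::-1],(400,360),interpolation=cv2.INTER_CUBIC))
cv2.imwrite("pics/fin.png",np.hstack(ims))
```

```text
top 0.06 327 [ 0.5087 -0.1758  0.0656] ((520.276123046875, -183.3028564453125), (32.006160736083984, 68.19734954833984), 67.38557434082031)
top 0.12 320 [ 0.5318 -0.1879  0.1263] ((529.9581298828125, -187.96994018554688), (26.06403923034668, 46.91490936279297), 68.63018035888672)
scene 0.06 177 [ 0.5105 -0.1727  0.0647] ((517.6203002929688, -179.68150329589844), (32.510536193847656, 69.86698150634766), 68.66458129882812)
scene 0.12 123 [ 0.5283 -0.1834  0.1245] ((527.5345458984375, -185.10934448242188), (25.25067901611328, 46.10758590698242), 71.35063171386719)
```

View pics/fin.png

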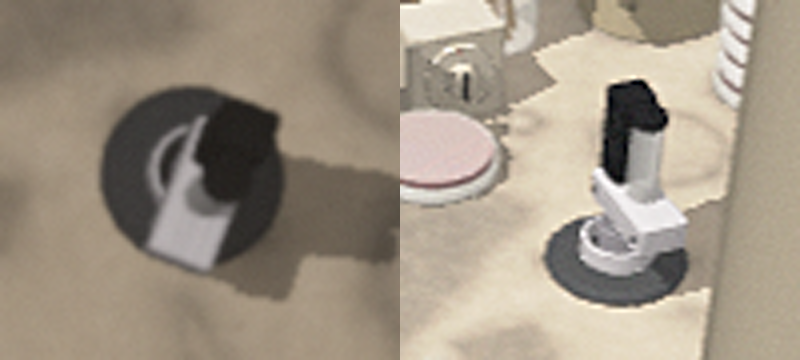

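The dispenser stands upright in the dock ring, within 1 mm of where it started and at the same height.

```bash
python3 -c "
from rig import env
print(env.close_job())"
```

```text
the job is handed in; nothing more can be done
None
```

The job is handed in at about 19 s: the top view shows one ball in each of the six cups, and the dispenser is back upright in its dock after three presses, so the fourth ball should still be inside (not seen directly); the hand-in gave no verdict.

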